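# Load the ratchet tray lift and let it down

## Task

Raise the lift by its black handle, tooth by tooth, until it stays up on its third and top tooth by itself, then stack all the orange trays that are there on its deck, lengthwise and in any order, staggered so that air gets in: the bottom one about 2 cm off the deck's middle towards the toothed rail, the next about 2 cm off the middle away from the rail, and so on alternately, each seated on the lips of the one below. Put the wooden lid squarely on the top tray, then push down the red thumb paddle so that the pawl lifts, keep it there until the loaded lift is fully down between its guards, and let the pawl spring back. Leave the other things on the bench alone.

Things in the scene. Friction and masses are not known exactly. Their poses are not given: they have to be found in the camera images.
- stand: ratchet tray lift, fixed; base plate 420 x 130 x 12 mm. Origin on the bench under the deck's middle; +x runs along the deck to the upright toothed rail (axis at x 145 mm), +y across. Guard walls 48 mm either side of the middle line (x -115 to 85, top z 70 mm): with the deck down no room for fingers beside a tray. Guide posts beside the rail reach z 150 mm
- lift (a joint): height of rail, deck and handle (0.4 kg), m: 0 down, 0.122 top stop. Oil damper 100 N per m/s: raise at 0.05 m/s or slower, about 10 N. Three teeth: the pawl holds it at 0.032, 0.064 and 0.096 (third, top). A tooth must be drawn some 22 mm above its holding height before the pawl springs in under it (top one: raise to about 0.120), then let down onto it
- deck (a point): middle of the lift's deck, moving with it, level with the tops of its two blue lips (35 mm above the bench when down, 131 mm on the top tooth); axes as the stand's. Lips: along x from -115 to 90 mm, 48 mm apart inside, 10 mm high. A tray's foot goes between them, its shoulders rest on them: its origin is then 8 mm below this point. The handle begins at x 120 mm
- lift_handle (a point): grip point of the black block handle on top of the toothed rail, moving with it; block 50 mm long (stand's x), 24 mm wide (stand's y: grip across this), 36 mm high, its top 12 mm above this point; 190 mm above the bench when down
- pawl (a joint): angle of the red pawl, rad: 0 sprung in under a tooth, 0.6 fully lifted. Above about 0.4 its nose clears the teeth and the rail sinks by itself (about 0.1 m/s loaded, 0.04 empty) for as long as it is kept lifted. The weight of the rail rests on the pawl; the rail rises some 13 mm as the nose is drawn out
- paddle (a point): middle of the top of the red thumb paddle, 44 x 40 mm, on the pawl's tail, beyond the rail (stand x 268 mm, 118 mm above the bench at rest). Push it straight down 30 to 35 mm (10 to 15 N with a loaded deck): the pawl turns about a hinge 64 mm nearer the rail and 27 mm lower and its nose lifts out of the teeth. It springs back when let go
- lid: dark wooden lid, 160 (its x) x 60 (y) mm, 14 mm thick including a foot like the trays' (38 mm wide, z 0-8 mm), 0.12 kg; on top a pale wooden grip 70 mm long (x), 22 mm wide (y), z 14 to 44 mm. Origin: centre of its underside. On a tray its origin is 32 mm above that tray's
- tray1: orange stepped tray, 160 (its x) x 60 (y) x 40 mm, 0.12 kg, maybe absent. Origin: centre of underside. Foot 38 mm wide, z 0-8 mm; above it 60 mm wide shoulders. Long walls 6 mm thick up to z 40 mm, 48 mm apart inside; end walls to 28 mm. The foot drops between the long walls below (5 mm play a side), shoulders rest on them: 32 mm a level, free lengthwise. Grip across the 60 mm
- tray2: orange stepped tray, 160 (its x) x 60 (y) x 40 mm, 0.12 kg, maybe absent. Origin: centre of underside. Foot 38 mm wide, z 0-8 mm; above it 60 mm wide shoulders. Long walls 6 mm thick up to z 40 mm, 48 mm apart inside; end walls to 28 mm. The foot drops between the long walls below (5 mm play a side), shoulders rest on them: 32 mm a level, free lengthwise. Grip across the 60 mm
- tray3: orange stepped tray, 160 (its x) x 60 (y) x 40 mm, 0.12 kg, maybe absent. Origin: centre of underside. Foot 38 mm wide, z 0-8 mm; above it 60 mm wide shoulders. Long walls 6 mm thick up to z 40 mm, 48 mm apart inside; end walls to 28 mm. The foot drops between the long walls below (5 mm play a side), shoulders rest on them: 32 mm a level, free lengthwise. Grip across the 60 mm
- tray4: orange stepped tray, 160 (its x) x 60 (y) x 40 mm, 0.12 kg, maybe absent. Origin: centre of underside. Foot 38 mm wide, z 0-8 mm; above it 60 mm wide shoulders. Long walls 6 mm thick up to z 40 mm, 48 mm apart inside; end walls to 28 mm. The foot drops between the long walls below (5 mm play a side), shoulders rest on them: 32 mm a level, free lengthwise. Grip across the 60 mm
- bottle_a: bystander: cream plastic bottle of 72 mm diameter, 200 mm high; origin: its underside's centre
- bottle_b: bystander: second cream bottle, 72 mm across, 200 mm high; origin: its underside's centre
- jellies: bystander: white bowl of dark jellies, 100 mm across, 30 mm high; origin: its underside's centre
- cookies: bystander: white bowl of golden sweets, 100 mm across, 30 mm high; origin: its underside's centre
- giftbox: bystander: open paper gift box of sweets, 130 x 200 x 45 mm; origin: its underside's centre
- jar: bystander: amber jar, 70 mm across, 90 mm high, nearest the robot; origin: its underside's centre
- tin: bystander: blue tin with a steel lid, 60 mm across, 60 mm high, near the robot; origin: its underside's centre
There are look-alikes about, which are no part of the job. Leave any purple or yellow look-alike of the lid alone.

How it is judged:
By the outcome, as a careful person would: the job done as asked, in the order asked, and still so for the second after the job is handed in, with the robot touching nothing.
Of tray1, tray2, tray3, tray4 only 2 to 4 are there at a start; the rules pass over those that are not, and their reading is None.
At some moment in a run one of lid may be knocked a few centimetres aside while the robot is not near it.
Once in a run the grip may slacken for a moment while it holds something.
It also fails if it takes over 210 s, if anything falls off the work surface, if the arm or the gripper's body presses on something with over 40 N, if the wrist force passes 120 N, or if a joint passes its speed limit or range.

## Robot

A 7-joint arm with a two-finger parallel gripper is mounted at the origin on the work surface. World frame = base frame: x ahead of the robot, y to its left, z up, the work surface at z = 0. Lengths are in mm, angles in rad, forces in N, time in s.
With the tool pointing down it reaches from about 400 to 850 mm from the base axis. Payload 10.4 kg.
Tool frame: the origin (TCP) lies midway between the tips of the shut fingers; the grasp point (between the pads) lies 19 mm behind it; z points along the fingers, y is the line along which they close (so a half turn about z gives the same grasp; the last joint's range is limited). The gripper opens to 85 mm and grips with 20 to 120 N. Pads are 22 mm wide; open, the fingers measure 114 mm over their backs; the gripper's body (76 mm by 85 mm) begins 54 mm behind the grasp point. The pads swing forward as they close: fully open they stand 13 mm farther back than shut.
Start: joints at [-0.023, 0.332, -0.065, 1.46, 0.022, 1.35, -0.088], TCP at [625.021, 0.018, 231.338] pointing down, gripper open.
Joint ranges: [-2.6, 2.6], [-0.5, 2.12], [-1.47, 1.34], [0.16, 2.42], [-1.27, 4.41], [0.06, 2.06], [-2.6, 2.6]. Speed limits (rad/s): [2.22, 2.22, 2.79, 2.79, 3.14, 3.14, 3.14].

## Interface

Orientations are given as a rotation vector (axis times angle).
In Python, from bench import ctrl, set_gripper, solver, readout, cams, job gives the robot as it stands. The module is installed in compiled form; this text tells all that it offers. Calls block until the motion is done:
- ctrl.move_ptp(position, orientation): joint-space move of the TCP to a pose.
- ctrl.movel(position, rotation=None, vel=150, guard=None): straight line of the TCP; rotation=None keeps the orientation; vel is the mean speed in mm/s. With guard (N) it stops when the force on the tool has changed by that much, and returns True; else False.
- ctrl.goto_joints(angles): joint-space move.
- set_gripper(opening, squeeze=None): finger opening in mm; squeeze is the grip in N (None keeps the last); returns when the fingers have stopped.
- ctrl.wait(seconds).
- solver.inverse_kinematics(position, orientation): joint angles nearest the present ones, or None.
- readout.sense(): the state.
- cams.grab_frame(name): name is "scene" or "side" or "wrist"; returns the picture (400x640x3 uint8, red, green, blue); there is no depth.
- cams.camera_params(name): a dict with "fov_y" (degrees; the focal length in pixels is half the picture's height over the tangent of half this angle, whatever the lens; pixels are square), "cx", "cy" (the principal point, pixels), "k1" (the pictures are not rectified: a ray, as slopes to the right and down, at radius r is drawn at 1 + k1 r^2 times it, then the intrinsics apply), "camera_from_world" (4x4, takes a point from world to camera coordinates); the wrist camera has in their place "hand_eye" (4x4, takes a point from camera to tool coordinates, whose origin is the TCP and whose axes are the flange's). Camera axes: x right, y up, looking along -z (the intrinsics and any distortion apply to the point x, -y, -z); pixel columns grow to the right and rows downward; lengths in mm; the calibration is good to about 2 mm. A picture is of the moment at which its call begins: read the wrist's pose just before it. camera_params takes no time and is no camera call.
A pose or a line that the arm cannot do raises ctrl.MotionError and nothing moves.
- job.close_job(): hands the job in; it is judged then, once.
The state is a dict: "clock": time; "joint_pos": joint angles; "joint_vel": joint speeds; "joint_efforts": joint torques, N m; "tool_pos": TCP position; "orientation": TCP orientation; "wrist_force": force on the tool from outside, world axes, zero at the start; "wrist_torque": the same for the moment, N m; "grip_width": finger opening in mm; "grip_force": force on a finger pad.
Only numpy, scipy, OpenCV 4.12 (cv2) and the standard library are available. Lean on these libraries where they do the work, as an engineer would, in place of code of your own. Each camera call takes 0.05 s, during which the arm holds its last target. There are 200 camera calls.

## Working session

There is one attempt and no reset: what is moved stays moved. The work goes in short steps, each a Python script; the robot and the scene stay as the last script left them, time stands still between calls to the robot, and variables do not carry over. Pictures are saved under pics/ and viewed, at most 14 in all, crops included, and the job is handed in when it is done.

```bash
mkdir -p pics; cat > h.py <<'E'
import numpy as np, cv2
from scipy.spatial.transform import Rotation as R
from bench import ctrl,set_gripper,solver,readout,cams,job
def cam(name):
    p=cams.camera_params(name)
    if name=='wrist':
        s=readout.sense(); T=np.eye(4); T[:3,:3]=R.from_rotvec(s['orientation']).as_matrix(); T[:3,3]=s['tool_pos']
        W=T@np.array(p['hand_eye'])
    else: W=np.linalg.inv(np.array(p['camera_from_world']))
    return p,W
def grab(name,fn=None):
    c=cam(name); im=cams.grab_frame(name)
    if fn: cv2.imwrite('pics/'+fn,im[:,:,::-1])
    return im,c
def ray(c,u,v):
    p,W=c; f=200/np.tan(np.radians(p['fov_y'])/2)
    d=np.array([(u-p['cx'])/f,(v-p['cy'])/f]); q=d.copy()
    for _ in range(30): q=d/(1+p['k1']*(q@q))
    return W[:3,3],W[:3,:3]@np.array([q[0],-q[1],-1])
def onz(c,u,v,z):
    o,d=ray(c,u,v); return o+d*(z-o[2])/d[2]
def proj(c,P):
    p,W=c; f=200/np.tan(np.radians(p['fov_y'])/2)
    x=np.linalg.inv(W)@np.append(P,1); a=np.array([x[0],-x[1]])/-x[2]; a=a*(1+p['k1']*(a@a))
    return f*a+[p['cx'],p['cy']]
def down(yaw): # tool z down, tool y axis at world angle yaw
    y=np.array([np.cos(yaw),np.sin(yaw),0]); z=np.array([0,0,-1.]); x=np.cross(y,z)
    return R.from_matrix(np.stack([x,y,z],1)).as_rotvec()
E
python3 - <<'E'
from h import *
for n in ('scene','side','wrist'):
    im,c=grab(n,n+'0.png'); print(n,{k:v for k,v in c[0].items() if 'f' not in k[:1] or k=='fov_y'} , c[1][:3,3].round(), (-c[1][:3,2]).round(2))
print(readout.sense())
E
```

```text
scene {'fov_y': 44.926499905256165, 'cx': 320.41063983751735, 'cy': 200.1776771983786, 'k1': -0.1266306754171706, 'camera_from_world': array([[ 8.77365248e-01,  4.79823005e-01, -3.24508135e-04,
        -4.82655103e+02],
       [-2.97386149e-01,  5.44306578e-01,  7.84405397e-01,
        -4.00000047e-01],
       [ 3.76552387e-01, -6.88113532e-01,  6.20248392e-01,
        -1.76670457e+03],
       [ 0.00000000e+00,  0.00000000e+00,  0.00000000e+00,
         1.00000000e+00]])} [1089. -984. 1096.] [-0.38  0.69 -0.62]
side {'fov_y': 45.97583586259614, 'cx': 316.4741577010027, 'cy': 197.95393983229158, 'k1': -0.0491682326380522, 'camera_from_world': array([[-9.39447884e-01, -3.42613298e-01,  7.33491197e-03,
         5.01033444e+02],
       [ 2.53195951e-01, -6.79523363e-01,  6.88578107e-01,
        -1.50357455e+02],
       [-2.30931772e-01,  6.48740415e-01,  7.25125086e-01,
        -1.85045892e+03],
       [ 0.00000000e+00,  0.00000000e+00,  0.00000000e+00,
         1.00000000e+00]])} [  81. 1270. 1442.] [ 0.23 -0.65 -0.73]
wrist {'fov_y': 62.52279718617945, 'cx': 322.454617510289, 'cy': 200
[... 465 characters left out ...]
rray([-0.02260176,  0.3327452 , -0.06470287,  1.46071908,  0.02157587,
        1.34989205, -0.08850534]), 'joint_vel': array([-0.00036733, -0.00134934,  0.00233407, -0.00342784,  0.00062558,
       -0.0018475 ,  0.0008316 ]), 'joint_efforts': array([ 1.13752249e-03, -6.25829744e+01,  4.95374459e-02, -3.91853535e+01,
        1.63436425e-02,  7.44175835e-03, -2.63868424e-05]), 'tool_pos': array([6.24729511e+02, 1.18452440e-02, 2.30701141e+02]), 'orientation': array([-2.22090511e+00, -2.22092762e+00,  1.20971836e-03]), 'wrist_force': array([-0.0851355 , -0.05135659,  0.09159794]), 'wrist_torque': array([-0.00928106, -0.00409377,  0.02681272]), 'grip_force': 0.0, 'grip_width': 85.52933980826135}
```

View pics/scene0.png

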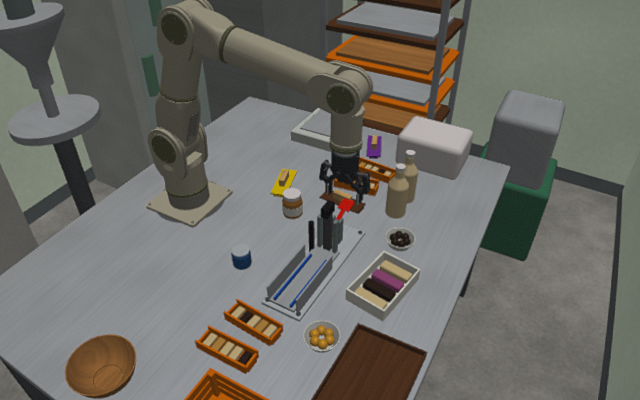

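View pics/side0.png

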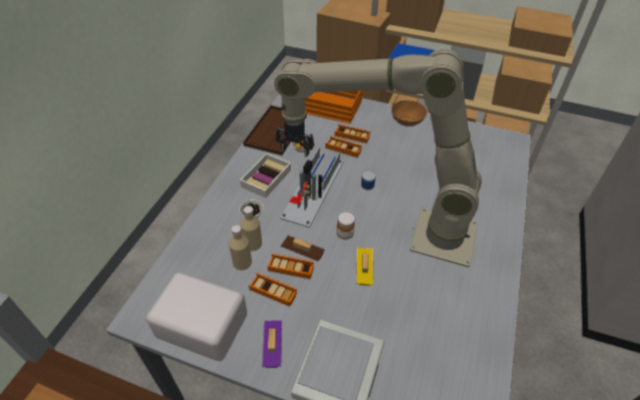

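```bash
python3 - <<'E'
from h import *
im=cv2.imread('pics/side0.png'); cv2.imwrite('pics/sc.png',cv2.resize(im[115:310,225:385],None,fx=3.05,fy=3.05,interpolation=2))
im=cv2.imread('pics/scene0.png'); cv2.imwrite('pics/scc.png',cv2.resize(im[120:380,190:430],None,fx=2.3,fy=2.3,interpolation=2))
for n in('side','scene'):
    im=cv2.imread(f'pics/{n}0.png'); h=cv2.cvtColor(im,40); c=cam(n)
    m=cv2.inRange(h,(6,150,110),(16,255,255)); m=cv2.morphologyEx(m,3,np.ones((5,5)))
    for k in cv2.findContours(m,0,2)[0]:
        if cv2.contourArea(k)<150: continue
        r=cv2.minAreaRect(k); b=cv2.boxPoints(r); w=np.array([onz(c,*q,30)[:2] for q in b])
        print(n,np.round(r[0]),w.mean(0).round(),np.linalg.norm(w-np.roll(w,1,0),axis=1).round(), w.round().tolist())
E
```

```text
side [ 48. 391.] [1013. 1045.] [ 49. 146.  48. 143.] [[1096.0, 1053.0], [960.0, 999.0], [930.0, 1037.0], [1063.0, 1090.0]]
side [273. 288.] [526. 467.] [163.  63. 168.  61.] [[605.0, 491.0], [611.0, 428.0], [444.0, 443.0], [442.0, 504.0]]
side [291. 264.] [506. 353.] [160.  62. 164.  61.] [[578.0, 393.0], [594.0, 333.0], [432.0, 312.0], [419.0, 372.0]]
side [409. 114.] [ 296. -703.] [127. 118. 132. 117.] [[352.0, -638.0], [369.0, -755.0], [238.0, -768.0], [226.0, -652.0]]
side [336. 116.] [ 635. -569.] [396. 331. 401. 293.] [[852.0, -692.0], [548.0, -822.0], [434.0, -437.0], [705.0, -324.0]]
scene [226. 384.] [ 585. -545.] [202.  87. 212.  85.] [[523.0, -630.0], [467.0, -563.0], [651.0, -457.0], [698.0, -529.0]]
scene [100. 372.] [ 284. -683.] [140. 152. 145. 142.] [[191.0, -729.0], [244.0, -587.0], [378.0, -642.0], [324.0, -773.0]]
scene [226. 348.] [ 519. -461.] [171.  75. 178.  70.] [[442.0, -497.0], [423.0, -424.0], [601.0, -427.0], [612.0, -496.0]]
scene [253. 320.] [ 529. -350.] [172.  70. 179.  64.] [[449.0, -378.0], [434.0, -310.0], [613.0, -325.0], [620.0, -389.0]]
scene [394. 112.] [420. 957.] [288. 293. 319. 282.] [[324.0, 789.0], [220.0, 1063.0], [533.0, 1124.0], [605.0, 851.0]]
scene [441.  93.] [ 556. 1269.] [ 63. 388.  76. 376.] [[539.0, 1094.0], [515.0, 1482.0], [577.0, 1437.0], [593.0, 1061.0]]
scene [449.  61.] [ 470. 1697.] [ 77. 412.  87. 405.] [[472.0, 1497.0], [386.0, 1900.0], [473.0, 1893.0], [549.0, 1496.0]]
scene [381.  55.] [  73. 1598.] [630. 509. 736. 435.] [[-166.0, 1375.0], [-369.0, 1842.0], [366.0, 1799.0], [464.0, 1376.0]]
```

View pics/sc.png

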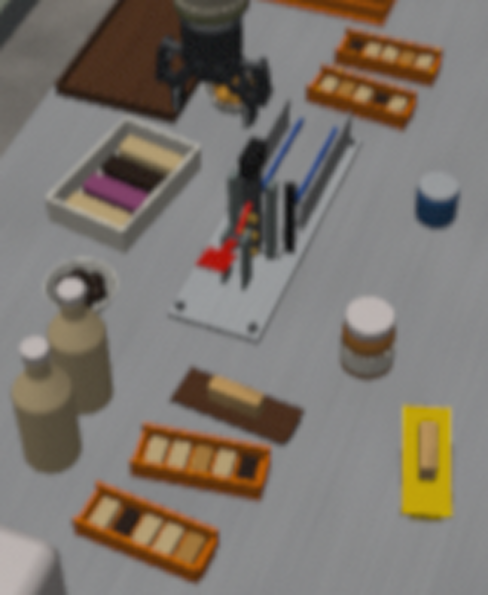

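View pics/scc.png

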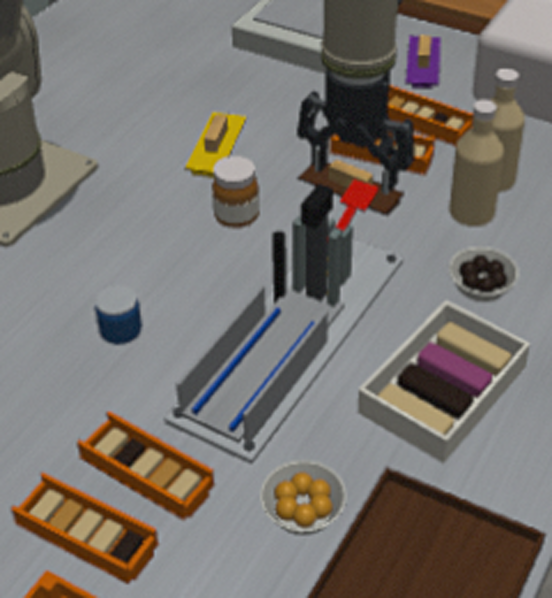

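```bash
python3 - <<'E'
from h import *
im=cv2.imread('pics/scene0.png'); h=cv2.cvtColor(im,40); c=cam('scene')
m=cv2.inRange(h,(105,120,60),(125,255,255)); m[:200]=0
for k in cv2.findContours(m,0,2)[0]:
    if cv2.contourArea(k)<15: continue
    b=cv2.boxPoints(cv2.minAreaRect(k)); x,y=k[:,0].T
    e=k[np.argmax(y),0],k[np.argmin(y),0]
    print('blue',[onz(c,*q,35)[:2].round(1).tolist() for q in e], e)
for u,v in((298.7,319),(263,301.7),(364.8,230.9)): print('plate',onz(c,u,v,12).round())
m=cv2.inRange(h,(0,180,150),(4,255,255))|cv2.inRange(h,(176,180,150),(180,255,255)); 
ys,xs=np.nonzero(m); print('red',xs.mean(),ys.mean(),onz(c,xs.mean(),ys.mean(),118).round())
c=cam('side')
for u,v in ((185,370),(302,408),(285,442),(172,400),(235,392)): print('lid',onz(c,225+u/3.05,115+v/3.05,14 if (u,v)!=(235,392) else 40).round())
for u,v in ((168,315),(258,340),(362,143)): print('plate side',onz(c,225+u/3.05,115+v/3.05,12).round())
E
```

```text
blue [[598.1, -264.2], [598.6, -59.3]] (array([290, 306], dtype=int32), array([325, 260], dtype=int32))
blue [[547.9, -263.2], [545.4, -58.7]] (array([275, 299], dtype=int32), array([310, 254], dtype=int32))
blue [[398.2, -198.7], [373.9, -143.0]] (array([245, 266], dtype=int32), array([249, 252], dtype=int32))
plate [ 633. -276.   12.]
plate [ 511. -273.   12.]
plate [641. 144.  12.]
red 344.49685534591197 206.47798742138366 [578. 110. 118.]
lid [578. 227.  14.]
lid [418. 232.  14.]
lid [420. 288.  14.]
lid [575. 277.  14.]
lid [498. 257.  40.]
plate side [635. 148.  12.]
plate side [509. 147.  12.]
plate side [ 499. -263.   12.]
```

```bash
python3 - <<'E'
from h import *
q=readout.sense()['joint_pos']
for n,p,y in (('down',(572,-130,180),np.pi),('down0',(572,-130,180),0),('top',(572,-169,320),np.pi),('t4',(519,-460,10),np.pi/2),('t4-',(519,-460,10),-np.pi/2),('t1',(526,467,10),np.pi/2),('t1-',(526,467,10),-np.pi/2),('paddle',(572,119,80),0),('paddlepi',(572,119,80),np.pi)):
    r=solver.inverse_kinematics(np.array(p,float),down(y)); print(n,None if r is None else np.round(r,2))
ctrl.move_ptp([572,-60,400],down(0))
im,c=grab('wrist','w1.png')
E
```

```text
down [-0.8   0.62  1.33  1.68 -0.62  1.34 -2.5 ]
down0 [ 0.15  0.28 -0.01  1.64  0.    1.22  0.14]
top [-0.7   0.5   1.33  1.44 -0.48  1.57 -2.55]
t4 [ 0.7   0.66 -0.06  1.46  0.05  1.02  2.2 ]
t4- [ 0.42  0.69  0.35  1.48 -0.26  1.02 -0.74]
t1 [-0.48  0.73 -0.46  1.41  0.34  1.08  0.57]
t1- [-0.76  0.68 -0.05  1.43  0.03  1.03 -2.38]
paddle [-0.17  0.38 -0.13  1.74  0.06  1.03 -0.33]
paddlepi [ 0.63  0.75 -1.25  1.69  0.74  1.26  2.35]
```

View pics/w1.png

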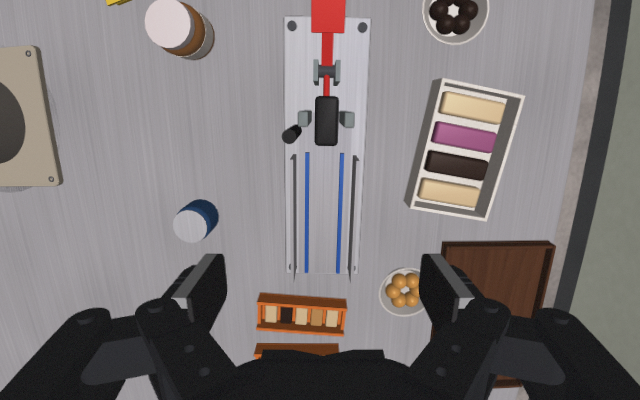

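```bash
python3 - <<'E'
from h import *
im=cv2.imread('pics/w1.png'); h=cv2.cvtColor(im,40); c=cam('wrist')
m=cv2.inRange(h,(105,120,60),(125,255,255)); m[:,:280]=0;m[:,400:]=0
L=[]
for k in cv2.findContours(m,0,2)[0]:
    if cv2.contourArea(k)<15: continue
    r=cv2.boundingRect(k);x,y,w,hh=r; W=[onz(c,x+(w-1)/2,y,35)[:2],onz(c,x+(w-1)/2,y+hh-1,35)[:2]]; print('blue',r,np.round(W,1).tolist())
m=cv2.inRange(h,(0,0,0),(180,255,38)); m[:90]=0;m[150:]=0;m[:,:312]=0;m[:,342:]=0
k=max(cv2.findContours(m,0,2)[0],key=cv2.contourArea); r=cv2.minAreaRect(k); print('handle',r,onz(c,*r[0],202).round(1),[onz(c,*q,202)[:2].round().tolist() for q in cv2.boxPoints(r)])
m=cv2.inRange(h,(0,180,120),(4,255,255))|cv2.inRange(h,(176,180,120),(180,255,255)); print('red',[onz(c,u,v,118)[:2].round() for u,v in((311,33),(345,33))], 'front edge')
for u,v in((292,27),(362,27),(292,268),(359,268)): print('screw',onz(c,u,v,12).round(1))
cs=cam('scene')
o1,d1=ray(c,296,131);o2,d2=ray(cs,311.3,221.7)
s=np.linalg.lstsq(np.stack([d1,-d2],1),o2-o1,rcond=None)[0]; print('post top',(o1+d1*s[0]).round(),(o2+d2*s[1]).round())
E
```

```text
blue (336, 154, 8, 119) [[596.4, -60.8], [599.4, -262.4]]
blue (305, 153, 4, 120) [[545.7, -59.3], [543.0, -262.5]]
handle ((326.0, 120.5), (49.0, 22.0), 90.0) [574.1  -3.7 202. ] [[563.0, 20.0], [585.0, 20.0], [585.0, -28.0], [563.0, -28.0]]
red [array([557.,  95.]), array([597.,  95.])] front edge
screw [525.1 124.9  12. ]
screw [628.5 124.9  12. ]
screw [ 515.9 -267.    12. ]
screw [ 635.4 -266.9   12. ]
post top [538. -19. 133.] [531. -22. 134.]
```

```bash
cat > lift.py <<'E'
from h import *
im=cv2.imread('pics/w1.png'); h=cv2.cvtColor(im,40); c=cam('wrist')
m=cv2.inRange(h,(105,120,60),(125,255,255))
for a,b in((300,316),(330,350)):
    ys,xs=np.nonzero(m[158:270,a:b]); w=np.array([onz(c,x+a,y+158,35)[:2] for x,y in zip(xs,ys)]); p=np.polyfit(w[:,1]+148.7,w[:,0],1); print('lip',p.round(4))
X,Y=573.3,-3.7
ctrl.move_ptp([X,Y,260],down(0)); set_gripper(70)
print('guard',ctrl.movel([X,Y,172],vel=80,guard=15),readout.sense()['tool_pos'])
set_gripper(10,80); s=readout.sense(); print(s['grip_width'],s['grip_force'],s['tool_pos'],s['wrist_force'])
z0=s['tool_pos'][2]
for i,(up,dn) in enumerate(((57,32),(89,64),(120,96))):
    g=ctrl.movel([X,Y,z0+up],vel=35,guard=45); s=readout.sense(); print('up',g,s['tool_pos'][2]-z0,s['wrist_force'][2].round(1),s['grip_width'])
    ctrl.wait(.4)
    g=ctrl.movel([X,Y,z0+dn-3],vel=25,guard=12); s=readout.sense(); print('dn',g,s['tool_pos'][2]-z0,s['wrist_force'][2].round(1),s['grip_width'])
    if abs(s['tool_pos'][2]-z0-dn)>6: print('bad'); break
print(s['clock'])
E
python3 lift.py
```

```text
lip [1.920000e-02 5.442887e+02]
lip [1.980000e-02 5.979784e+02]
guard False [573.68406271  -3.6933676  172.63284016]
22.988814123705474 79.54107999801636 [575.4422499   -3.68685033 172.83530916] [11.36222631  1.10305289 -2.33904911]
up False 57.14357279267037 -6.5 22.835647053061553
dn True 31.066448932312028 4.7 23.065971032033517
up False 88.46959672346907 -6.3 22.647490065273377
dn True 63.08702935805766 4.9 22.736713376515432
up False 119.65436919322832 -4.8 22.731322066871975
dn True 95.03088525141914 6.4 22.91682764025486
13.275
```

```bash
cat >> h.py <<'E'
def find(im,c,lo,hi,z,amin=800,rng=(130,190)):
    h=cv2.cvtColor(im,cv2.COLOR_RGB2HSV); m=cv2.morphologyEx(cv2.inRange(h,lo,hi),3,np.ones((9,9)))
    out=[]
    for k in cv2.findContours(m,0,2)[0]:
        if cv2.contourArea(k)<amin: continue
        w=np.array([onz(c,*q[0],z)[:2] for q in k],np.float32)
        (ce,sz,a)=cv2.minAreaRect(w)
        if sz[0]<sz[1]: a+=90; sz=sz[::-1]
        a=(a+90)%180-90
        if rng[0]<sz[0]<rng[1]: out.append((np.round(ce,1),np.round(sz,1),round(a,1)))
    return out
OR=((5,130,80),(17,255,255))
E
python3 - <<'E'
from h import *
set_gripper(70); s=readout.sense(); p=s['tool_pos']
ctrl.movel([p[0],p[1],345],vel=150)
ctrl.move_ptp([572,-110,420],down(0)); im,c=grab('wrist','w2.png')
h=cv2.cvtColor(im,cv2.COLOR_RGB2HSV); m=cv2.inRange(h,(105,120,60),(125,255,255)); m[:,:250]=0; m[:,400:]=0
for k in cv2.findContours(m,0,2)[0]:
    if cv2.contourArea(k)<40: continue
    w=np.array([onz(c,*q[0],131)[:2] for q in k],np.float32); print('lip',cv2.minAreaRect(w), w[:,1].min(),w[:,1].max())
ctrl.move_ptp([522,-474,400],down(0)); im,c=grab('wrist','w3.png'); print(find(im,c,*OR,40))
ctrl.move_ptp([510,340,400],down(0)); im,c=grab('wrist','w4.png'); print(find(im,c,*OR,40)); print('lid',find(im,c,(0,60,20),(12,255,110),14))
print(readout.sense()['clock'])
a=[cv2.imread(f'pics/w{i}.png') for i in(2,3,4)]
cv2.imwrite('pics/m1.png',cv2.resize(np.vstack(a),(426,800))[:,:])
cv2.imwrite('pics/m1.png',np.hstack([cv2.resize(x,(400,250)) for x in a[1:]]))
E
```

```text
lip ((598.3973388671875, -162.3018035888672), (201.95608520507812, 6.159425258636475), 88.82440948486328) -263.23093 -61.38067
lip ((544.9306030273438, -161.6371612548828), (203.21812438964844, 4.344038963317871), 88.95130157470703) -263.18945 -60.06392
[(array([ 256.2, -666.5]), array([187.9, 102.2]), 44.8), (array([ 521.7, -462.2]), array([158.5,  59.3]), 0.1), (array([ 532. , -355.7]), array([159.3,  60. ]), -4.7)]
[(array([500.3, 258.5]), array([148.6,  55.5]), -5.6), (array([505.5, 353.6]), array([158.7,  60. ]), 7.2), (array([528. , 465.6]), array([158.3,  60.8]), -4.7)]
lid [(array([499.9, 250.9]), array([159.5,  59.8]), -5.5)]
19.4333
```

View pics/m1.png

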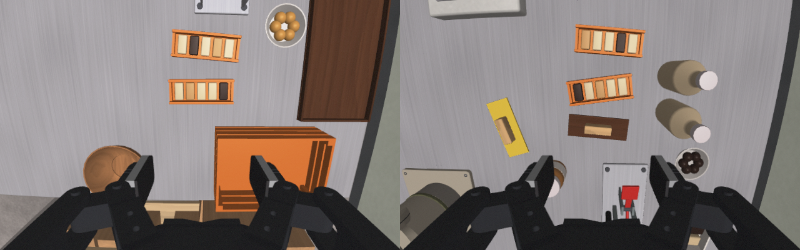

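```bash
cat >> h.py <<'E'
D=np.array([572.,-149.2]); U=np.array([.0196,1.]); YS=-.0196
ZP=6
def hold(): s=readout.sense(); return round(float(s['grip_width']),1),round(float(s['grip_force']),1)
def pick(ce,a,side,g=0,zp=ZP,o=80,up=400,sq=60):
    """side -1: yaw -90+a, +1: yaw 90+a; g = grip offset along tool x"""
    yaw=np.radians(90*side+a); tx=np.array([-np.sin(yaw),np.cos(yaw)]); p=np.array(ce)+g*tx
    ctrl.move_ptp([*p,160],down(yaw)); set_gripper(o)
    print('down',ctrl.movel([*p,zp+3],vel=120,guard=15) or ctrl.movel([*p,zp],vel=20,guard=15),readout.sense()['tool_pos'].round(1))
    set_gripper(10,sq); print('grip',hold()); ctrl.movel([*readout.sense()['tool_pos'][:2],60],vel=60)
    ctrl.movel([*p,up],vel=250); print('lifted',hold())
def place(sx,zo,g=0,zp=ZP,up=400,o=76):
    """tray centre at stand x sx, origin height zo"""
    p=D+(sx+g)*U
    ctrl.move_ptp([*p,up],down(YS)); print('above',hold())
    ctrl.movel([*p,zo+zp+12],vel=150)
    t=ctrl.movel([*p,zo+zp-3],vel=15,guard=6); s=readout.sense(); print('touch',t,'dz',round(s['tool_pos'][2]-zo-zp,1),s['wrist_force'].round(1),hold())
    return p
def release(p,up=400,o=80):
    set_gripper(o); ctrl.movel([*readout.sense()['tool_pos'][:2],up],vel=200)
def check(z,fn=None):
    ctrl.move_ptp([*(D+[0,-60]),max(420,z+220)],down(0)); im,c=grab('wrist',fn)
    for r in find(im,c,*OR,z):
        d=r[0]-D; print('seen stand x %.1f y %.1f'%(d@U,-d@[1,-.0196]),r)
    print('clock',readout.sense()['clock'])
E
python3 - <<'E'
from h import *
pick((532,-355.7),-4.7,-1,g=-15)
p=place(20,123,g=-15); release(p); check(163,'p1.png')
E
```

```text
down False [ 517.1 -354.5    6.1]
grip (59.4, 65.8)
lifted (59.2, 65.2)
above (59.0, 65.1)
touch True dz -0.7 [0.1 0.8 4.6] (59.3, 66.1)
seen stand x -325.3 y -76.6 (array([ 642.2, -475.9]), array([158.5,  71.9]), -1.0)
seen stand x 20.2 y 0.7 (array([ 571.7, -129. ]), array([157.8,  58.8]), 88.8)
clock 32.9583
```

```bash
python3 - <<'E'
from h import *
pick((521.7,-462.2),.1,-1)
p=place(-20,155); release(p); check(195,'p2.png')
E
```

```text
down False [ 521.7 -462.2    6. ]
grip (59.2, 65.8)
lifted (59.0, 65.4)
above (59.1, 65.3)
touch True dz -0.9 [-0.5  0.6  5. ] (59.4, 66.3)
seen stand x -299.5 y -70.0 (array([ 636.1, -450. ]), array([147.4,  67.5]), -0.1)
clock 44.7917
```

View pics/p2.png

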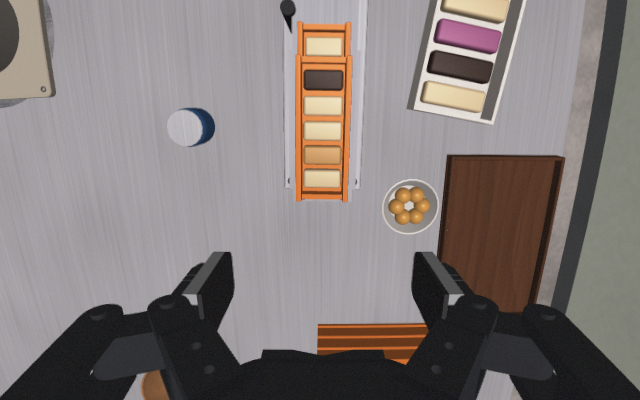

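Tray 2 (rows 55–200) sits on tray 1 (its far end is at row 23), and the contours merged. I'll check the ends while picking tray 3.

```bash
python3 - <<'E'
from h import *
ctrl_pose=readout.sense()['tool_pos']; c=cam('wrist')
for u,v in((322,200),(324,56)): print('end stand x',(onz(c,u,v,195)[:2]-D)@U)
pick((528,465.6),-4.7,1)
p=place(20,187); release(p); check(227,'p3.png')
E
```

```text
end stand x -95.71755646253783
end stand x 60.377899236414244
down False [528.  465.6   6. ]
grip (59.0, 66.0)
lifted (59.0, 65.6)
above (59.2, 65.4)
touch True dz -0.8 [-1.7  1.2  5. ] (59.3, 66.4)
seen stand x -287.5 y -69.2 (array([ 635.5, -437.9]), array([144.8,  77.5]), -1.0)
seen stand x 4.5 y 0.9 (array([ 571.2, -144.7]), array([188.5,  59.1]), 88.8)
clock 58.6
```

```bash
python3 - <<'E'
from h import *
pick((505.5,353.6),7.2,1)
p=place(-20,219); release(p,up=440); check(259,'p4.png')
im,c=grab('side','s4.png')
ctrl.move_ptp([510,200,400],down(0)); im,c=grab('wrist','w5.png'); print('lid',find(im,c,(0,60,20),(12,255,110),14), find(im,c,(10,60,120),(25,190,255),44,300,(55,85)))
x=cv2.imread('pics/s4.png'); y=cv2.imread('pics/w5.png'); z=cv2.imread('pics/p4.png')
cv2.imwrite('pics/m2.png',np.hstack([cv2.resize(x[90:240,240:400],(320,300)),cv2.resize(y,(480,300))]))
cv2.imwrite('pics/m3.png',np.hstack([cv2.resize(z,(480,300))]))
E
```

```text
down False [505.5 353.6   6.1]
grip (59.0, 65.8)
lifted (59.2, 65.3)
above (59.3, 65.1)
touch True dz -1.0 [-0.9  0.5  4.4] (59.1, 66.1)
seen stand x -281.3 y -69.5 (array([ 636. , -431.8]), array([145.2,  91.2]), -0.8)
clock 71.5833
lid [(array([519.5, 221.3]), array([158.7,  59. ]), -5.0)] [(array([519.9, 221.7]), array([68.9, 21.4]), -5.2), (array([719.9, 297. ]), array([82.1, 71.6]), -81.8), (array([723.7, 392.1]), array([79.5, 45. ]), 2.1)]
```

View pics/m2.png

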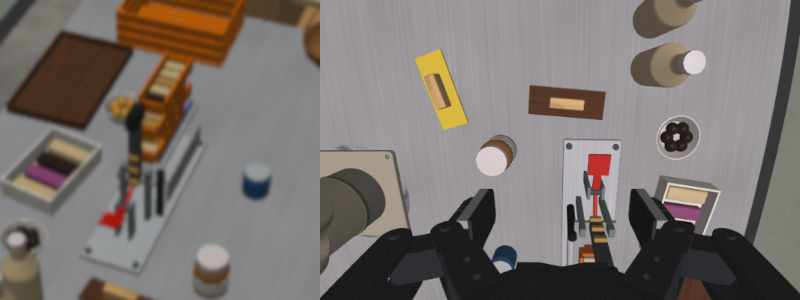

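View pics/m3.png

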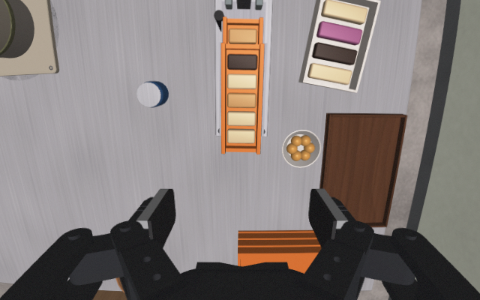

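```bash
python3 - <<'E'
from h import *
p=cams.camera_params('wrist'); T=np.eye(4); T[:3,:3]=R.from_rotvec(down(0)).as_matrix(); T[:3,3]=[572,-209.2,479]; c4=(p,T@np.array(p['hand_eye']))
im=cv2.imread('pics/p4.png'); h=cv2.cvtColor(im,40); m=cv2.inRange(h,*OR)
for u in (300,301,302,340,341,342,343,344): 
    v=np.nonzero(m[:230,u])[0]; 
    if len(v): print(u,v.min(),v.max(),((onz(c4,u,v.max()+.5,259)[:2]-D)@U).round(1),((onz(c4,u,v.min()-.5,259)[:2]-D)@U).round(1))
c=cam('wrist'); print('jar',onz(c,227,213,90).round())
pick((519.7,221.5),-5.1,1,zp=17,o=50,up=440)
p=place(-20,251,zp=17,up=440)
E
```

```text
300 23 201 -96.6 91.8
301 23 201 -96.6 91.8
302 25 201 -96.6 89.9
340 26 202 -96.9 89.7
341 26 202 -96.9 89.7
342 26 204 -99.3 89.7
343 26 205 -100.5 89.8
344 26 205 -100.4 89.8
jar [371. 119.  90.]
down False [519.7 221.4  17. ]
grip (21.0, 59.7)
lifted (21.2, 59.2)
above (20.9, 59.0)
touch True dz -1.1 [-0.  -1.   4.9] (20.9, 59.8)
```

```bash
python3 - <<'E'
from h import *
set_gripper(50); ctrl.movel([*readout.sense()['tool_pos'][:2],440],vel=200)
ctrl.move_ptp([*(D+[0,-90]),500],down(0)); im,c=grab('wrist','p5.png')
for r in find(im,c,(0,60,20),(12,255,110),265,800,(140,180))+find(im,c,(10,60,120),(25,190,255),295,300,(55,85)): d=r[0]-D; print('lid stand',round(d@U,1),round(-d@[1,-.0196],1),r)
ctrl.move_ptp([574.4,119,400],down(0)); im,c=grab('wrist','p6.png'); grab('side','s6.png'); print(readout.sense()['clock'])
x=cv2.imread('pics/p5.png');y=cv2.imread('pics/s6.png')
cv2.imwrite('pics/m4.png',np.hstack([cv2.resize(x,(480,300)),cv2.resize(y[90:240,240:400],(320,300))]))
E
```

```text
lid stand -21.6 0.6 (array([ 571. , -170.8]), array([158.2,  58.4]), 88.8)
lid stand -21.3 0.4 (array([ 571.2, -170.5]), array([69.4, 21.1]), 89.5)
lid stand 6.0 -115.5 (array([ 687.6, -145.5]), array([55.6, 18.6]), -9.5)
lid stand 76.2 -127.4 (array([700.8, -75.5]), array([55.5, 13.7]), 1.9)
86.2167
```

View pics/m4.png

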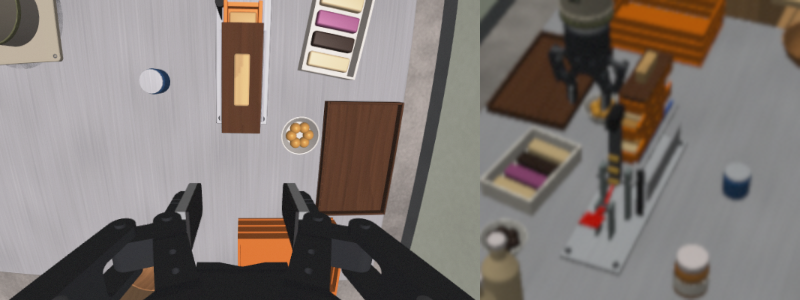

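```bash
python3 - <<'E'
from h import *
P=D+268*U; set_gripper(0,40)
ctrl.movel([*P,150],vel=120)
t=ctrl.movel([*P,108],vel=20,guard=3); z=readout.sense()['tool_pos'][2]; print('contact',t,z)
if t and z>112:
    ctrl.movel([*P,z-34],vel=50); 
    for i in range(5): s=readout.sense(); print(s['clock'],s['tool_pos'].round(1),s['wrist_force'].round(1)); ctrl.wait(.6)
    grab('side','s7.png'); grab('scene','sc7.png')
    x=cv2.imread('pics/sc7.png');y=cv2.imread('pics/s7.png')
    cv2.imwrite('pics/m5.png',np.hstack([cv2.resize(x[140:330,240:400],(380,450),interpolation=2),cv2.resize(y[90:240,240:400],(420,394),interpolation=2)[:,:].copy() if 0 else cv2.copyMakeBorder(cv2.resize(y[90:240,240:400],(420,394)),0,56,0,0,0)]))
E
```

```text
contact True 120.53781513477038
91.175 [577.3 119.3  86.9] [-0.3  5.9  4. ]
91.775 [577.3 118.9  86.6] [1.2 5.5 2.7]
92.375 [577.3 118.9  86.6] [0.6 4.6 3.2]
92.975 [577.3 118.9  86.6] [1.4 5.3 3.1]
93.575 [577.3 118.9  86.6] [-0.1  4.2  2.9]
```

View pics/m5.png

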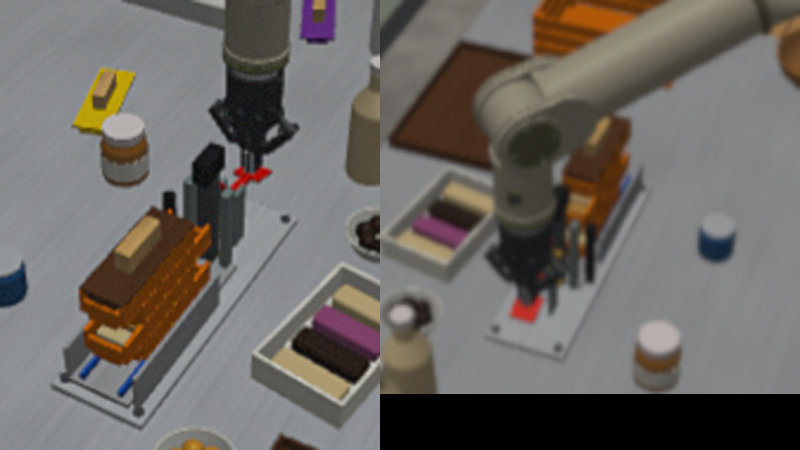

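The stack sits between the guards and the handle is down. I'll hold a bit longer, release, and verify heights.

```bash
python3 - <<'E'
from h import *
ctrl.wait(1.5); P=D+268*U
ctrl.movel([*P,150],vel=60); ctrl.movel([*P,400],vel=150); ctrl.wait(.3)
ctrl.move_ptp([*(D+[0,-60]),400],down(0)); im,c=grab('wrist','p8.png')
for z in (165,169,179):
  for r in find(im,c,(0,60,20),(12,255,110),z,800,(120,200)): d=r[0]-D; print(z,'lid',round(d@U,1),round(-d@[1,-.0196],1),r)
for r in find(im,c,(10,60,120),(25,190,255),199,300,(55,85)): d=r[0]-D; print('grip',d.round(1),r)
h=cv2.cvtColor(im,cv2.COLOR_RGB2HSV)
ctrl.move_ptp([400,300,400],down(0)); im,c=grab('scene','sc8.png')
x=im[:,:,::-1]; cv2.imwrite('pics/m6.png',cv2.resize(x[140:330,240:400],(480,570),interpolation=2)); print(readout.sense()['clock'])
E
```

```text
165 lid -21.9 0.7 (array([ 570.9, -171.1]), array([161.1,  59.1]), 89.0)
169 lid -21.5 0.7 (array([ 570.9, -170.7]), array([159.4,  58.5]), 89.0)
179 lid -20.6 0.7 (array([ 570.9, -169.8]), array([155.1,  56.9]), 89.0)
grip [ -0.7 -21.1] (array([ 571.3, -170.3]), array([69.6, 21.3]), 89.7)
grip [136.9  19. ] (array([ 708.9, -130.2]), array([66.1, 22. ]), -9.8)
grip [153.1 103.1] (array([725.1, -46.1]), array([67. , 21.1]), 2.5)
102.3833
```

View pics/m6.png

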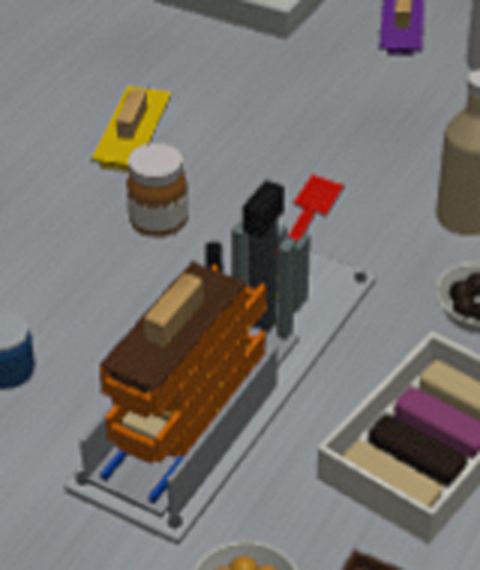

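```bash
python3 -c "
from h import *
print(job.close_job())"
```

```text
the job is handed in; nothing more can be done
None
```

I raised the lift to its third tooth, stacked all four trays staggered about 2 cm each way, put on the lid, lowered the lift fully between its guards, let the pawl spring back, and handed in the job at about 102 s on the robot's clock.

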